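# Seat the window and close the bayonet film cell

## Robot

A 6-joint arm with a two-finger parallel gripper is mounted at the origin on a cart in front of the work surface, level with it; the furniture and walls round the work are solid. World frame = base frame: x ahead of the robot, y to its left, z up, the work surface at z = 0. Lengths are in m, angles in rad, forces in N, time in s.
With the tool pointing down it reaches from about 0.25 to 0.775 m from the base axis. Payload 8.9 kg.
Tool frame: the origin (TCP) lies on the centre line of the jaws, within the pads' length; the fingertips stand bot.finger_overhang ahead of it and the grasp point (between the pads) lies 5 mm behind it (bot.finger_overhang is the distance from the TCP to the fingertips, in m); z points along the fingers, y is the line along which they close (so a half turn about z gives the same grasp; the last joint's range is limited). The gripper opens to 85 mm and grips with 20 to 120 N. Pads are 22 mm wide; open, the fingers measure 114 mm over their backs; the gripper's body (76 mm by 85 mm) begins 54 mm behind the grasp point. The pads swing forward as they close: fully open they stand 13 mm farther back than shut.
Start: joints at [1.141, 0.291, -0.153, 1.127, 0, 1.431], TCP at [0.151, 0.503, 0.245] pointing down, gripper open.
Joint ranges: [-2.52, 2.52], [-0.91, 1.74], [-1.3, 1.37], [-1.96, 2.02], [-1.52, 1.47], [-3.14, 3.14]. Speed limits (rad/s): [2.22, 2.22, 2.79, 3.14, 3.14, 3.14].

## Interface

Orientations are given as a unit quaternion [w, x, y, z].
In Python, from plant import bot, camera, camera_info, finder gives the robot as it stands.
- The arm moves only by the shell command python3 -m jog 'ROWS' [OPENING] [FORCE]. ROWS is JSON, a list of rows, each an object of numbers: "x", "y", "z": the shift along the tool's x, y, z in m; "wx", "wy", "wz": the turn, a rotation vector about the tool's x, y, z in rad. A call has 1 to 20 rows; each row is the pose to reach, as a shift and turn from the pose commanded when the call began, along the tool's axes at that moment; what a row does not reach only later rows make up. A row lasts 1/8 s, in which the tool goes at most 62.5 mm and 10.7 degrees, less where a joint would pass 70% of its speed; a pose out of reach is approached as far as the arm can. A call with a gripper value outside its range is refused whole. OPENING is the opening, from 0 (shut) to 1 (fully open), set as the call begins (- or left out, the last holds). The fingers move at their own pace and stop on an object; FORCE is the grip in N (left out, the last holds). Time passes only in rows, so rows that repeat a pose let the fingers close. It gives the time, the measured TCP pose, the force, the opening and the grip force at its end, in the units of the state.
- bot.observe(): the state, without advancing time (a new reading comes with each control period).
- camera(name): name is "scene" or "top" or "wrist"; returns the picture (480x640x3 uint8, red, green, blue); there is no depth.
- camera_info(name): a dict with "mtx" (3x3 intrinsics, pixels), "rvec" (rotation vector, rad) and "tvec" (3), from world to camera coordinates, as OpenCV has them. Camera axes: x right, y down, z forward; pixel columns grow to the right and rows downward; lengths in m; the calibration is good to about 2 mm. A picture is of the moment at which its call begins: read the wrist's pose just before it. camera_info takes no time and is no camera call; for the wrist camera it gives the pose at the moment of the call.
- bot.sign_off(): hands the job in; it is judged then, once.
Trained networks look in the newest picture that a camera, given by its name, has taken for a name from the list of things; names that differ only in an ending like _2 or _b are one class to them, and where a whole thing is asked for, a point or a joint stands for the part that bears it (a point fixed in the world has none). Each returns a list of dicts, best first, with "conf" (0 to 1); they miss things now and then, are a little off and sometimes report something else, mostly with a low value. They report only what shows in the picture. A call takes as long as a camera call. They do not tell look-alikes from the thing itself.
- finder.cut_out(camera, query): "region" (480x640 bool, what is visible of it) and "pixel" ([row, column] in pixels, amid what is visible of it).
The state is a dict: "time_s": time; "q": joint angles; "joint_vel": joint speeds; "joint_torque": joint torques, N m; "ee_pos": TCP position; "tcp_rot": TCP orientation; "ft_force": force on the tool from outside, world axes, zero at the start; "moment": the same for the moment, N m; "finger_gap": finger opening in m; "grip_force": force on a finger pad.
Only numpy, scipy, OpenCV 4.12 (cv2) and the standard library are available. Lean on these libraries where they do the work, as an engineer would, in place of code of your own. Each camera call takes 0.05 s, during which the arm holds its last target. There are 200 camera calls.

## Task

Seat the brass-rimmed window in the knurled film cap that stands on the blue hand press: pull the sprung lever right down through its stroke, then ease it slowly all the way back to rest, never letting it spring back. Then lift the cap off the press, set it upright over the spigot of the film cell, turn it until its hidden keyway drops over the pin, push it fully home against the orange spring ring, and finish while still gripping it and holding it down there, so that a colleague can tighten the clamp screw. Leave the tweezers and the vials with the red and the white cap where they are.

Things in the scene. Friction and masses are not known exactly. Their poses are not given: they have to be found in the camera images.
- press: Small blue hand press, fixed; base plate 175 x 100 x 12 mm. Origin on the bench under the axis of the nest (62 mm steel disc, top at z 16 mm, with a boss 35 mm across that rises 5 mm into the cap's bore). The lever's pivot is 75 mm from that axis towards the press's +x, between two cheeks up to z 91 mm; own z is up.
- press_lever (a joint): Lever angle, rad: 0 at rest, leaning back 20 degrees past upright; 1.92 fully pulled, arm level and pointing to the press's -x, its white pad on the window. It turns about an axis along the press's y. A spring returns it: 2.5 N at the cross bar at rest, 6 N at the bottom; let go, it snaps back.
- lever_pivot (a point): Point on the lever's pivot axis, 75 mm towards the press's +x from its origin and 78 mm above it. The cross bar travels on a circle of 130 mm radius about this axis.
- grip_left (a point): Grip point on the lever's cross bar, 32 mm to the press's +y of the arm. The bar is 14 mm in diameter (rubber sleeve 15.6 mm), 106 mm long, parallel to the pivot axis, at the arm's end. It can be pinched from above and turns within the pinch.
- grip_right (a point): The same on the press's -y side of the arm.
- cap: Round bayonet film cap, 52 mm across, 40 mm high, about 0.11 kg, with a black knurled band between two bright rims; stands upright on the nest. Origin at the centre of its underside, z up. Bore 38 mm across, 27 mm deep, open below, with one keyway, hidden inside, on the cap's own -x side; at the start this faces away from the lever's pivot, within 0.15 rad.
- keyway (a point): Mouth of the cap's keyway, on its underside, 21 mm from its axis; the keyway is 6.7 mm wide (it drops within about 0.08 rad of the pin) and 15 mm high. It cannot be seen from outside.
- window (a joint): How far the window (brass rim 33 mm across, in the top of the cap) is pressed in, m: 0 = stands 3 mm proud of the cap's top, 0.004 = fully seated, 1 mm below the top. Takes about 7 N to move and stays where it is.
- cell: Film cell, fixed: black plate 96 x 96 x 10 mm with an aluminium cup 63 mm across, top at z 28 mm; clamp screw on its +x side. Origin on the bench under the spigot's axis, z up. A cap whose keyway is not over the pin stops with its underside at z 42 mm; keyed, it drops freely to the spring ring at z 36 mm and is home at z 30 mm.
- spigot_top (a point): Centre of the spigot's top, z 54.5 mm. The spigot is 36 mm across with a 3.5 mm chamfer. One pin, 5 mm in diameter, sticks out 5.5 mm from its side with its top at z 42 mm. It points to the cell's own -x side, but turned from there by an unknown angle of up to 0.55 rad either way (about z); it does not give.
- spring_ring (a joint): Travel of the orange sprung ring round the spigot, m: 0 = up (its top at z 36 mm), 0.006 = at its stop, cap fully home. It pushes back with 3.6 N at 0 and 9 N at 0.006.
- tweezers: Steel tweezers lying on the bench, 124 mm long; bystander.
- vial_red: White vial with a red cap, 30 mm across, 52 mm high; bystander.
- vial_white: White vial with a white cap, 30 mm across, 52 mm high; bystander.
Mind the look-alikes: they are no part of the job. There is more than one size of the cap; the job needs the smallest.

How it is judged:
On the way, in this order (a step that is already met when the one before it is completed fails the run):
1. the lever has been pulled to the bottom of its stroke and the window is seated in the cap (value of joint press_lever above 1.8 rad and value of joint window above 0.003 m), for 0.1 s.
2. the lever is back at rest (value of joint press_lever below 0.15 rad), for 0.2 s.
3. the cap is over the spigot with its keyway dropped over the pin (horizontal distance between cap and cell below 0.003 m and z of cap in the frame of cell below 0.0375 m and angle between cap's own z axis and vertical below 0.09 rad), for 0.1 s.
At the end, for the whole second after the job is handed in: Cap keyed on the cell within 3 mm of its axis, underside within 1.5 mm of home (30 mm), tilt under 0.1 rad, spring ring down over 4.5 mm, cap pressing on the cell with over 5 N and gripped with over 3 N, at rest; window pressed in over 3 mm; lever within 0.15 rad of rest (horizontal distance between cap and cell below 0.003 m and z of cap in the frame of cell below 0.0315 m and angle between cap's own z axis and vertical below 0.1 rad and value of joint spring_ring above 0.0045 m and contact force between the fingers and cap above 3 N and contact force between cap and cell above 5 N and linear speed of cap below 0.02 m/s and value of joint window above 0.003 m and value of joint press_lever below 0.15 rad); the arm keeps its last pose, push and grip.
It fails at once if the lever springs back fast (faster than 4 rad/s) (velocity of joint press_lever below -4 rad/s).
It fails at once if a bystander (tweezers or vial) is moved more than 30 mm (distance of any of tweezers, vial_red, vial_white from where it was at the start of the episode above 0.03 m).
It also fails if it takes over 72 s, if anything falls off the work surface, if the arm or the gripper's body presses on something with over 40 N, if the wrist force passes 120 N, or if a joint passes its speed limit or range.

## Working session

There is one attempt and no reset: what is moved stays moved. The work goes in short steps, Python scripts to look and compute and a shell command to move; the robot and the scene stay as the last step left them, time stands still between calls to the robot, and variables do not carry over. Pictures are saved under pics/ and viewed, at most 11 in all, crops included, and the job is handed in when it is done.

```bash
ls; mkdir -p pics; python3 - <<'E'
from plant import bot,camera,camera_info,finder
import cv2,numpy as np
s=bot.observe();print(s['time_s'],s['ee_pos'],s['tcp_rot'],s['finger_gap'],bot.finger_overhang)
for c in ['scene','top']:
    im=camera(c);cv2.imwrite(f'pics/{c}0.png',im[:,:,::-1]);ci=camera_info(c)
    R=cv2.Rodrigues(np.array(ci['rvec']))[0];print(c,-R.T@np.array(ci['tvec']).ravel(),R[2],ci['mtx'][0])
    for q in ['press','press_lever','cap','cell','grip_left','spring_ring','window','tweezers','vial_red','vial_white']:
        r=finder.cut_out(c,q)
        print(q,[(round(d['conf'],2),[int(v) for v in d['pixel']],int(d['region'].sum())) for d in r[:4]])
E
```

```text
pics
0.0 [0.15036273 0.502578   0.24472504] [-1.74509974e-04  1.44884292e-01  9.89448386e-01 -6.34251168e-04] 0.0853074428070592 0.014
scene [-0.15426466 -0.35623919  0.50719053] [ 0.79210278  0.45541649 -0.4064099 ] [489.06057451   0.         312.05161441]
press []
press_lever []
cap [(0.75, [284, 254], 787), (0.74, [311, 342], 1820)]
cell [(0.87, [342, 437], 2305)]
grip_left [(0.84, [197, 269], 1005)]
spring_ring [(0.5, [340, 435], 374)]
window [(0.72, [198, 268], 992), (0.59, [294, 343], 321), (0.55, [370, 422], 678)]
tweezers [(0.55, [352, 314], 362)]
vial_red [(0.78, [288, 376], 345)]
vial_white [(0.73, [293, 424], 388)]
top [0.35566094 0.0153167  1.26802693] [ 0.16514841  0.00713869 -0.98624289] [513.96496933   0.         313.29447434]
press [(0.92, [252, 254], 2871)]
press_lever [(0.96, [208, 243], 662)]
cap [(0.76, [263, 336], 782), (0.73, [267, 260], 443), (0.65, [313, 417], 882)]
cell [(0.88, [256, 403], 1473)]
grip_left [(0.91, [210, 242], 659)]
spring_ring [(0.61, [257, 398], 150)]
window [(0.89, [311, 418], 317), (0.84, [260, 337], 311), (0.73, [209, 239], 622), (0.61, [265, 260], 146)]
tweezers [(0.57, [301, 341], 88), (0.54, [255, 400], 1536)]
vial_red [(0.69, [246, 253], 2979), (0.54, [217, 343], 105)]
vial_white [(0.67, [250, 254], 3032), (0.59, [209, 239], 656)]
```

View pics/scene0.png

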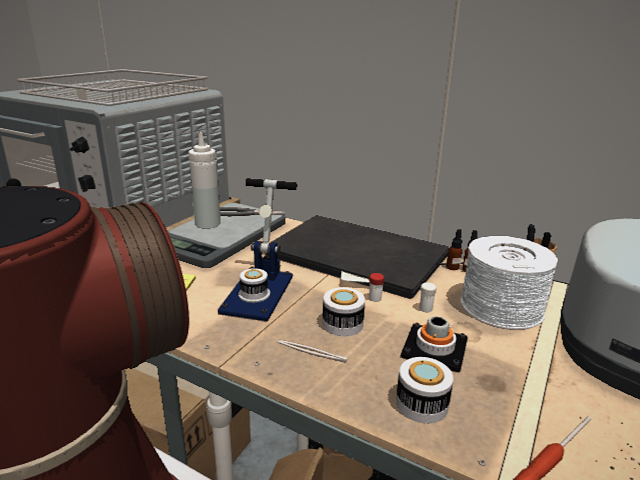

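View pics/top0.png

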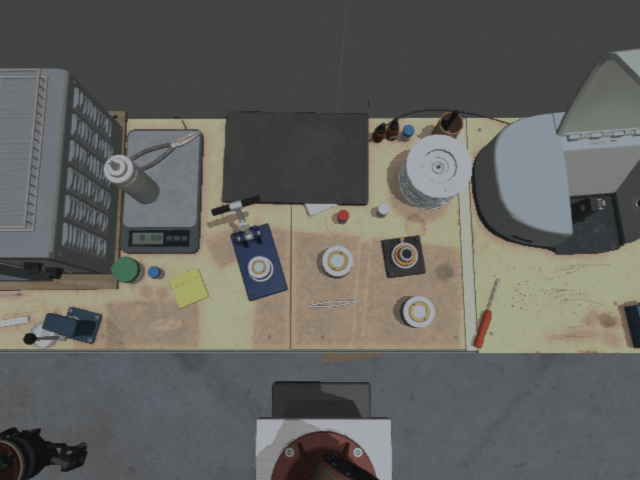

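The scene view shows the press with the small cap at about (254,285), its cross bar at (270,184), the cell at (437,342), and two larger look-alike caps at (343,310) and (425,388). In the top view the press cap is at (260,267), the cell at (403,256) and the cross bar at about (236,205).

```bash
cat > h.py <<'E'
from plant import bot,camera,camera_info,finder
import cv2,numpy as np
from scipy.spatial.transform import Rotation as Ro
def cam(c):
    ci=camera_info(c);R=cv2.Rodrigues(np.array(ci['rvec'],float))[0];t=np.array(ci['tvec'],float).ravel()
    return np.array(ci['mtx'],float),R,t
def onz(c,uv,z,C=None):
    K,R,t=C or cam(c);uv=np.atleast_2d(uv).astype(float)
    d=(np.c_[uv,np.ones(len(uv))]@np.linalg.inv(K).T)@R;o=-R.T@t
    return o+d*((z-o[2])/d[:,2])[:,None]
def proj(c,P,C=None):
    K,R,t=C or cam(c);p=(np.atleast_2d(P)@R.T+t)@K.T
    return p[:,:2]/p[:,2:]
def tool(target):  # world point -> shift in present tool axes
    s=bot.observe();q=s['tcp_rot'];R=Ro.from_quat([q[1],q[2],q[3],q[0]])
    return R.inv().apply(np.array(target)-s['ee_pos'])
def tooldir():
    q=bot.observe()['tcp_rot'];return Ro.from_quat([q[1],q[2],q[3],q[0]]).as_matrix()
E
python3 - <<'E'
from h import *
im=camera('top');hsv=cv2.cvtColor(im,cv2.COLOR_RGB2HSV)
m=((hsv[:,:,0]>105)&(hsv[:,:,0]<130)&(hsv[:,:,1]>120)).astype(np.uint8);m[:,:225]=0;m[:,295:]=0;m[:215]=0;m[310:]=0
n,l,st,_=cv2.connectedComponentsWithStats(m);k=1+np.argmax(st[1:,4]);pts=np.argwhere(l==k)[:,::-1]
w=onz('top',pts,.012)[:,:2];r=cv2.minAreaRect((w*1000).astype(np.float32));print('press',r,cv2.boxPoints(r))
for q in ['cell','window','grip_left','spring_ring']:
    for d in finder.cut_out('top',q)[:4]:
        p=np.argwhere(d['region'])[:,::-1]; z={'cell':.01,'window':.059,'grip_left':.2,'spring_ring':.036}[q]
        w=onz('top',p,z)[:,:2];r=cv2.minAreaRect((w*1000).astype(np.float32));print(q,d['conf'],np.round(r[0]),np.round(r[1]),r[2])
x0=cv2.resize(im[190:310,205:295],None,fx=4.4,fy=4.4,interpolation=cv2.INTER_CUBIC)
x1=cv2.resize(im[225:290,370:440],None,fx=5,fy=5,interpolation=cv2.INTER_CUBIC)
c=np.zeros((528,396+350,3),np.uint8);c[:,:396]=x0[:528,:396];c[:325,396:]=x1
cv2.imwrite('pics/crop1.png',c[:,:,::-1])
K,R,t=cam('wrist');print('wrist',-R.T@t,R,K[0])
for z in(.0,.2):print(onz('wrist',[[320,240]],z))
E
```

```text
press ((576.847900390625, 199.98243713378906), (42.98778533935547, 13.680009841918945), 34.0772819519043) [[555.21234 193.60463]
 [562.8774  182.27373]
 [598.48346 206.36024]
 [590.8184  217.69115]]
cell 0.9 [ 536. -197.] [98. 97.] 7.308794021606445
cell 0.52 [639. -50.] [25. 36.] 89.47117614746094
window 0.71 [ 399. -222.] [47. 44.] 89.90262603759766
window 0.61 [520. -33.] [45. 45.] 89.85957336425781
window 0.45 [507. 155.] [29. 29.] 89.87777709960938
grip_left 0.79 [587. 178.] [ 88. 104.] 18.881620407104492
grip_left 0.17 [486. 136.] [45. 44.] 45.42732620239258
spring_ring 0.69 [ 533. -193.] [51. 42.] 22.91200828552246
wrist [0.0869442  0.522012   0.37387806] [[ 2.86152374e-01  9.58184092e-01  2.55561407e-04]
 [ 9.24322678e-01 -2.76110250e-01  2.63421178e-01]
 [ 2.52476545e-01 -7.51423742e-02 -9.64680889e-01]] [393.54512034   0.         332.06257081]
[[0.18251448 0.48116308 0.        ]]
[[0.13139071 0.50301455 0.2       ]]
```

View pics/crop1.png

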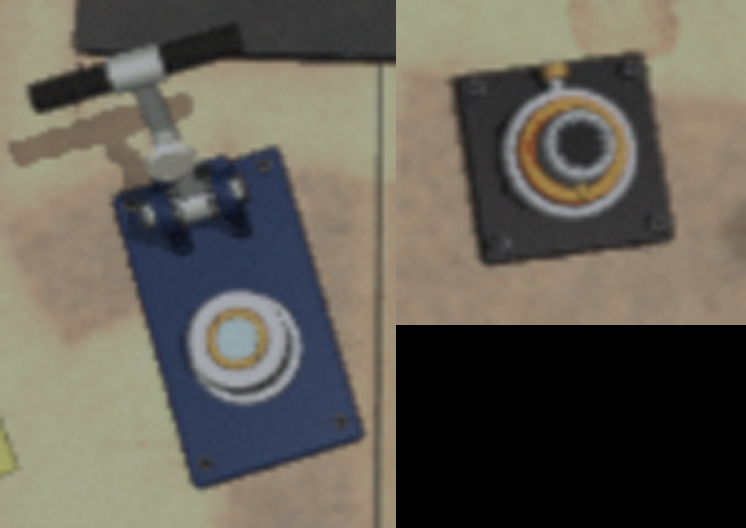

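The crop shows the blue base with its long axis about 15° anticlockwise from world x and the cap window at crop (238,338). The lever bar runs from (35,97) to (240,38). The cell is turned about 7°, with its clamp screw on the far side at (555,70). I'll move above the lever and measure from there.

```bash
python3 -m jog '[{"x":0,"y":0,"z":-0.06},{"x":-0.06,"y":-0.02,"z":-0.09},{"x":-0.53,"y":-0.2,"z":-0.09,"wz":1.01},{"x":-0.53,"y":-0.2,"z":-0.09,"wz":1.01},{"x":-0.53,"y":-0.2,"z":-0.09,"wz":1.01},{"x":-0.53,"y":-0.2,"z":-0.09,"wz":1.01},{"x":-0.53,"y":-0.2,"z":-0.09,"wz":1.01},{"x":-0.53,"y":-0.2,"z":-0.09,"wz":1.01},{"x":-0.53,"y":-0.2,"z":-0.09,"wz":1.01},{"x":-0.53,"y":-0.2,"z":-0.09,"wz":1.01},{"x":-0.53,"y":-0.2,"z":-0.09,"wz":1.01},{"x":-0.53,"y":-0.2,"z":-0.09,"wz":1.01},{"x":-0.53,"y":-0.2,"z":-0.09,"wz":1.01},{"x":-0.53,"y":-0.2,"z":-0.09,"wz":1.01}]'
python3 - <<'E'
from h import *
s=bot.observe();print(s['time_s'],s['ee_pos'],s['q'],s['ft_force']);print(tooldir().round(3))
im=camera('wrist');cv2.imwrite('pics/w1.png',im[:,:,::-1])
for q in ['grip_left','window','press_lever']:
    for d in finder.cut_out('wrist',q)[:3]:
        p=np.argwhere(d['region'])[:,::-1];r=cv2.minAreaRect(p.astype(np.float32));print(q,d['conf'],r)
print(proj('wrist',[[.6307,.1561,.2],[.622,.187,.2],[.613,.218,.2],[.507,.155,.059]]))
E
```

```text
1.35 [0.15050151 0.50294369 0.24528516] [ 1.14071143e+00  2.90718863e-01 -1.53427126e-01  1.12671181e+00
  1.92185533e-05  1.43152504e+00] [ 0.02138639 -0.06025746 -0.36429987]
[[-0.958  0.287 -0.   ]
 [ 0.287  0.958 -0.   ]
 [ 0.    -0.    -1.   ]]
[[101.20471455 899.06874571]
 [130.56202377 888.27834406]
 [160.70749906 876.97978879]
 [123.72708567 604.74810454]]invalid input at $[0]: expected keys x, y, z, wx, wy, wz
```

View pics/w1.png

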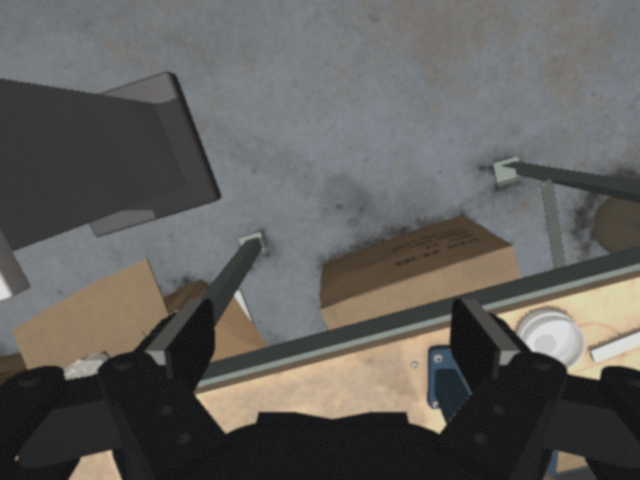

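All six keys are needed in each row. The picture shows only the floor and the bench edge below the start pose, with the fingers at the bottom.

```bash
python3 -m jog '[{"x":0,"y":0,"z":-0.06,"wx":0,"wy":0,"wz":0},{"x":-0.06,"y":-0.02,"z":-0.09,"wx":0,"wy":0,"wz":0},{"x":-0.53,"y":-0.2,"z":-0.09,"wx":0,"wy":0,"wz":1.01},{"x":-0.53,"y":-0.2,"z":-0.09,"wx":0,"wy":0,"wz":1.01},{"x":-0.53,"y":-0.2,"z":-0.09,"wx":0,"wy":0,"wz":1.01},{"x":-0.53,"y":-0.2,"z":-0.09,"wx":0,"wy":0,"wz":1.01},{"x":-0.53,"y":-0.2,"z":-0.09,"wx":0,"wy":0,"wz":1.01},{"x":-0.53,"y":-0.2,"z":-0.09,"wx":0,"wy":0,"wz":1.01},{"x":-0.53,"y":-0.2,"z":-0.09,"wx":0,"wy":0,"wz":1.01},{"x":-0.53,"y":-0.2,"z":-0.09,"wx":0,"wy":0,"wz":1.01},{"x":-0.53,"y":-0.2,"z":-0.09,"wx":0,"wy":0,"wz":1.01},{"x":-0.53,"y":-0.2,"z":-0.09,"wx":0,"wy":0,"wz":1.01},{"x":-0.53,"y":-0.2,"z":-0.09,"wx":0,"wy":0,"wz":1.01},{"x":-0.53,"y":-0.2,"z":-0.09,"wx":0,"wy":0,"wz":1.01},{"x":-0.53,"y":-0.2,"z":-0.09,"wx":0,"wy":0,"wz":1.01}]'
python3 - <<'E'
from h import *
s=bot.observe();print(s['time_s'],s['ee_pos'],s['q'],s['ft_force']);print(tooldir().round(3))
im=camera('wrist');cv2.imwrite('pics/w2.png',im[:,:,::-1])
for q in ['grip_left','window','press_lever']:
    for d in finder.cut_out('wrist',q)[:3]:
        p=np.argwhere(d['region'])[:,::-1];r=cv2.minAreaRect(p.astype(np.float32));print(q,d['conf'],r)
print(proj('wrist',[[.6307,.1561,.2],[.622,.187,.2],[.613,.218,.2],[.507,.155,.059]]))
E
```

```text
time_s: 3.42
ee_pos: [0.6004, 0.1602, 0.3357]
tcp_rot: [0.0, 0.605, 0.796, 0.0]
ft_force: [-0.0, -0.3, 1.0]
finger_gap: 0.0855
grip_force: 0.0
3.425 [0.60039591 0.16015963 0.33574381] [1.43088877e-01 4.61471552e-01 3.35157093e-01 1.44398369e+00
 1.84671602e-05 1.44270939e+00] [-0.00892584 -0.32578015  0.99051899]
[[-0.268  0.963  0.   ]
 [ 0.963  0.268  0.   ]
 [-0.     0.    -1.   ]]
grip_left 0.81 ((344.5149841308594, 198.2992401123047), (158.25230407714844, 84.2947006225586), 87.1375961303711)
window 0.83 ((97.79729461669922, 457.7838134765625), (11.672327995300293, 27.619029998779297), 80.53767395019531)
window 0.82 ((227.47471618652344, 340.4046630859375), (27.19693374633789, 38.549781799316406), 3.5763344764709473)
window 0.72 ((242.0, 180.0), (32.0, 32.0), 90.0)
press_lever 0.95 ((343.6751403808594, 197.92984008789062), (158.0790557861328, 83.6339111328125), 88.15238952636719)
[[371.50879994 246.93205028]
 [372.58981937 201.49472571]
 [373.34933146 152.81231641]
 [242.15279585 177.94937659]]
```

View pics/w2.png

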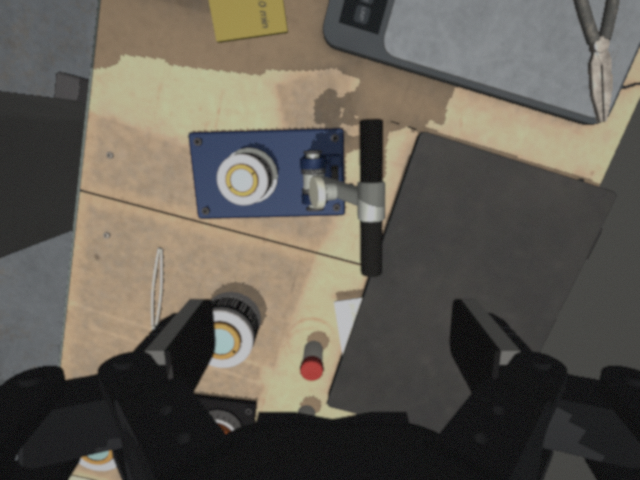

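The wrist view shows the bar running vertically at column 371, rows 120–275, and the press cap window at (242,180). Both are within 3 px of my prediction. I'll descend to grip_right and pinch.

```bash
python3 -m jog '[{"x":-0.012,"y":0.0285,"z":0.05,"wx":0,"wy":0,"wz":-0.016},{"x":-0.012,"y":0.0285,"z":0.08,"wx":0,"wy":0,"wz":-0.016},{"x":-0.012,"y":0.0285,"z":0.11,"wx":0,"wy":0,"wz":-0.016},{"x":-0.012,"y":0.0285,"z":0.13,"wx":0,"wy":0,"wz":-0.016},{"x":-0.012,"y":0.0285,"z":0.141,"wx":0,"wy":0,"wz":-0.016},{"x":-0.012,"y":0.0285,"z":0.141,"wx":0,"wy":0,"wz":-0.016}]' && python3 -m jog '[{"x":0,"y":0,"z":0,"wx":0,"wy":0,"wz":0},{"x":0,"y":0,"z":0,"wx":0,"wy":0,"wz":0},{"x":0,"y":0,"z":0,"wx":0,"wy":0,"wz":0},{"x":0,"y":0,"z":0,"wx":0,"wy":0,"wz":0},{"x":0,"y":0,"z":0,"wx":0,"wy":0,"wz":0},{"x":0,"y":0,"z":0,"wx":0,"wy":0,"wz":0},{"x":0,"y":0,"z":0,"wx":0,"wy":0,"wz":0},{"x":0,"y":0,"z":0,"wx":0,"wy":0,"wz":0}]' 0 60
python3 - <<'E'
from h import *
print(tooldir().round(3))
# arc rows in tool frame
r=.130;a0=np.radians(20)
for L in np.linspace(0,1.92,17):
    ang=np.pi/2-a0+L   # from press +x, counter towards -x
    dx=r*(np.cos(ang)-np.cos(np.pi/2-a0));dz=r*(np.sin(ang)-np.sin(np.pi/2-a0))
    print(round(L,2),round(dx,4),round(-dz,4))
E
```

```text
time_s: 4.38
ee_pos: [0.6313, 0.1554, 0.1939]
tcp_rot: [-0.0, 0.599, 0.801, -0.0]
ft_force: [-0.4, -0.9, -0.1]
finger_gap: 0.0853
grip_force: 0.0
time_s: 5.38
ee_pos: [0.6302, 0.155, 0.1947]
tcp_rot: [-0.001, 0.599, 0.801, -0.001]
ft_force: [-7.5, -3.0, 7.3]
finger_gap: 0.0121
grip_force: 58.6
[[-0.282  0.959 -0.002]
 [ 0.959  0.282 -0.001]
 [-0.    -0.003 -1.   ]]
0.0 0.0 -0.0
0.12 -0.0149 -0.0044
0.24 -0.0303 -0.0071
0.36 -0.0459 -0.0078
0.48 -0.0614 -0.0067
0.6 -0.0767 -0.0038
0.72 -0.0916 0.001
0.84 -0.1058 0.0075
0.96 -0.119 0.0157
1.08 -0.1312 0.0254
1.2 -0.1422 0.0365
1.32 -0.1518 0.0488
1.44 -0.1598 0.0621
1.56 -0.1661 0.0764
1.68 -0.1707 0.0913
1.8 -0.1735 0.1066
1.92 -0.1745 0.1222
```

```bash
python3 -m jog '[{"x":0,"y":-0.015,"z":-0.0044,"wx":0,"wy":0,"wz":0},{"x":0,"y":-0.0303,"z":-0.0071,"wx":0,"wy":0,"wz":0},{"x":0,"y":-0.0459,"z":-0.0078,"wx":0,"wy":0,"wz":0},{"x":0,"y":-0.0614,"z":-0.0067,"wx":0,"wy":0,"wz":0},{"x":0,"y":-0.0767,"z":-0.0038,"wx":0,"wy":0,"wz":0},{"x":0,"y":-0.0767,"z":-0.0038,"wx":0,"wy":0,"wz":0}]'
python3 - <<'E'
from h import *
s=bot.observe();print(s['ft_force'],s['finger_gap'],s['moment'])
im=camera('wrist');cv2.imwrite('pics/w3.png',im[:,:,::-1])
E
```

```text
time_s: 6.12
ee_pos: [0.5599, 0.1336, 0.2007]
tcp_rot: [0.003, 0.599, 0.801, 0.002]
ft_force: [3.7, -0.5, 11.3]
finger_gap: 0.012
grip_force: 61.9
[ 3.70219233 -0.49659849 11.27025041] 0.012002341581027547 [-0.04878432 -0.95561319  0.18769943]
```

View pics/w3.png

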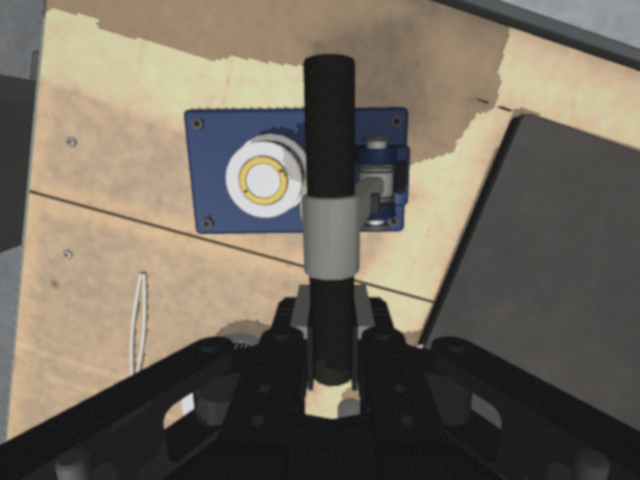

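The bar is gripped on its -y half, its end showing at (332,380) between the pads, and the lever is following. The window stands free at (263,180). I'll go on to the bottom with a little overtravel.

```bash
python3 -m jog '[{"x":0,"y":-0.0149,"z":0.0048,"wx":0,"wy":0,"wz":0},{"x":0,"y":-0.0291,"z":0.0113,"wx":0,"wy":0,"wz":0},{"x":0,"y":-0.0423,"z":0.0195,"wx":0,"wy":0,"wz":0},{"x":0,"y":-0.0545,"z":0.0292,"wx":0,"wy":0,"wz":0},{"x":0,"y":-0.0655,"z":0.0403,"wx":0,"wy":0,"wz":0},{"x":0,"y":-0.0751,"z":0.0526,"wx":0,"wy":0,"wz":0},{"x":0,"y":-0.0831,"z":0.0659,"wx":0,"wy":0,"wz":0},{"x":0,"y":-0.0894,"z":0.0802,"wx":0,"wy":0,"wz":0},{"x":0,"y":-0.094,"z":0.0951,"wx":0,"wy":0,"wz":0},{"x":0,"y":-0.0968,"z":0.1104,"wx":0,"wy":0,"wz":0},{"x":0,"y":-0.0978,"z":0.126,"wx":0,"wy":0,"wz":0},{"x":0,"y":-0.0978,"z":0.130,"wx":0,"wy":0,"wz":0},{"x":0,"y":-0.0978,"z":0.130,"wx":0,"wy":0,"wz":0},{"x":0,"y":-0.0978,"z":0.130,"wx":0,"wy":0,"wz":0}]'
```

```text
time_s: 7.92
ee_pos: [0.4633, 0.1042, 0.0683]
tcp_rot: [0.001, 0.6, 0.8, -0.002]
ft_force: [-4.7, -12.0, 8.7]
finger_gap: 0.0121
grip_force: 75.3
```

```bash
python3 -m jog '[{"x":0,"y":0,"z":0.003,"wx":0,"wy":0,"wz":0},{"x":0,"y":0,"z":0.006,"wx":0,"wy":0,"wz":0},{"x":0,"y":0,"z":0.006,"wx":0,"wy":0,"wz":0}]'
python3 - <<'E'
from h import *
im=camera('wrist');cv2.imwrite('pics/w4.png',im[:,:,::-1])
im2=camera('scene');cv2.imwrite('pics/s4.png',cv2.resize(im2[170:330,200:320],None,fx=4,fy=4)[:,:,::-1])
E
```

```text
time_s: 8.3
ee_pos: [0.4633, 0.1041, 0.0648]
tcp_rot: [0.001, 0.599, 0.8, -0.002]
ft_force: [-17.2, -12.7, 50.3]
finger_gap: 0.0122
grip_force: 80.6
```

View pics/w4.png

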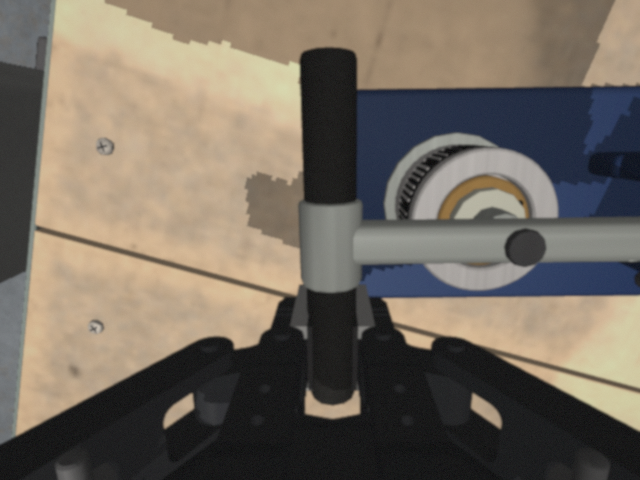

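The lever is level over the cap with its pad on the window, and the force rose to 50 N at the stop, so it is at the bottom. Now I'll ease it back along the arc.

```bash
python3 -m jog '[{"x":0,"y":0,"z":-0.006,"wx":0,"wy":0,"wz":0},{"x":0,"y":0.001,"z":-0.0216,"wx":0,"wy":0,"wz":0},{"x":0,"y":0.0038,"z":-0.0369,"wx":0,"wy":0,"wz":0},{"x":0,"y":0.0084,"z":-0.0518,"wx":0,"wy":0,"wz":0},{"x":0,"y":0.0147,"z":-0.0661,"wx":0,"wy":0,"wz":0},{"x":0,"y":0.0227,"z":-0.0794,"wx":0,"wy":0,"wz":0},{"x":0,"y":0.0323,"z":-0.0917,"wx":0,"wy":0,"wz":0},{"x":0,"y":0.0433,"z":-0.1028,"wx":0,"wy":0,"wz":0},{"x":0,"y":0.0433,"z":-0.1028,"wx":0,"wy":0,"wz":0}]'
```

```text
time_s: 9.52
ee_pos: [0.5044, 0.1167, 0.1665]
tcp_rot: [0.0, 0.599, 0.801, -0.002]
ft_force: [-13.8, -11.1, 21.4]
finger_gap: 0.012
grip_force: 69.0
```

```bash
python3 -m jog '[{"x":0,"y":0.0122,"z":-0.0097,"wx":0,"wy":0,"wz":0},{"x":0,"y":0.0254,"z":-0.0179,"wx":0,"wy":0,"wz":0},{"x":0,"y":0.0396,"z":-0.0244,"wx":0,"wy":0,"wz":0},{"x":0,"y":0.0545,"z":-0.0292,"wx":0,"wy":0,"wz":0},{"x":0,"y":0.0698,"z":-0.0321,"wx":0,"wy":0,"wz":0},{"x":0,"y":0.0853,"z":-0.0332,"wx":0,"wy":0,"wz":0},{"x":0,"y":0.1009,"z":-0.0325,"wx":0,"wy":0,"wz":0},{"x":0,"y":0.1163,"z":-0.0298,"wx":0,"wy":0,"wz":0},{"x":0,"y":0.1312,"z":-0.0254,"wx":0,"wy":0,"wz":0},{"x":0,"y":0.1332,"z":-0.0248,"wx":0,"wy":0,"wz":0},{"x":0,"y":0.1332,"z":-0.0248,"wx":0,"wy":0,"wz":0},{"x":0,"y":0.1332,"z":-0.0248,"wx":0,"wy":0,"wz":0}]'
```

```text
time_s: 11.02
ee_pos: [0.6301, 0.1556, 0.1914]
tcp_rot: [-0.002, 0.599, 0.801, -0.002]
ft_force: [-19.8, -3.0, 23.3]
finger_gap: 0.0119
grip_force: 70.1
```

```bash
python3 -m jog '[{"x":0,"y":0,"z":0,"wx":0,"wy":0,"wz":0},{"x":0,"y":0,"z":0,"wx":0,"wy":0,"wz":0},{"x":0,"y":0,"z":0,"wx":0,"wy":0,"wz":0},{"x":0,"y":0,"z":0,"wx":0,"wy":0,"wz":0},{"x":0,"y":0,"z":0,"wx":0,"wy":0,"wz":0},{"x":0,"y":0,"z":0,"wx":0,"wy":0,"wz":0},{"x":0,"y":0,"z":0,"wx":0,"wy":0,"wz":0},{"x":0,"y":0,"z":0,"wx":0,"wy":0,"wz":0}]' 1 60 && python3 -m jog '[{"x":0,"y":0,"z":-0.05,"wx":0,"wy":0,"wz":0},{"x":0,"y":0,"z":-0.1,"wx":0,"wy":0,"wz":0},{"x":0.033,"y":-0.12,"z":-0.1,"wx":0,"wy":0,"wz":-1.571},{"x":0.033,"y":-0.12,"z":-0.1,"wx":0,"wy":0,"wz":-1.571},{"x":0.033,"y":-0.12,"z":-0.1,"wx":0,"wy":0,"wz":-1.571},{"x":0.033,"y":-0.12,"z":-0.1,"wx":0,"wy":0,"wz":-1.571},{"x":0.033,"y":-0.12,"z":-0.1,"wx":0,"wy":0,"wz":-1.571},{"x":0.033,"y":-0.12,"z":-0.1,"wx":0,"wy":0,"wz":-1.571},{"x":0.033,"y":-0.12,"z":-0.1,"wx":0,"wy":0,"wz":-1.571},{"x":0.033,"y":-0.12,"z":-0.1,"wx":0,"wy":0,"wz":-1.571},{"x":0.033,"y":-0.12,"z":-0.1,"wx":0,"wy":0,"wz":-1.571},{"x":0.033,"y":-0.12,"z":-0.1,"wx":0,"wy":0,"wz":-1.571},{"x":0.033,"y":-0.12,"z":-0.1,"wx":0,"wy":0,"wz":-1.571}]'
python3 - <<'E'
from h import *
print(tooldir().round(3),bot.observe()['q'])
im=camera('wrist');cv2.imwrite('pics/w5.png',im[:,:,::-1])
for q in ['cap','window']:
    for d in finder.cut_out('wrist',q)[:3]:
        p=np.argwhere(d['region'])[:,::-1];r=cv2.minAreaRect(p.astype(np.float32));print(q,d['conf'],r)
        print(onz('wrist',[r[0]],.055),p.min(0),p.max(0))
print(proj('wrist',[.507,.153,.055]))
E
```

```text
time_s: 12.02
ee_pos: [0.6335, 0.156, 0.1897]
tcp_rot: [-0.0, 0.599, 0.801, -0.0]
ft_force: [-0.2, -0.4, -0.4]
finger_gap: 0.0853
grip_force: 0.0
time_s: 13.65
ee_pos: [0.5091, 0.1538, 0.2897]
tcp_rot: [0.0, -0.142, 0.99, -0.0]
ft_force: [0.6, -0.6, -0.1]
finger_gap: 0.0851
grip_force: 0.0
[[-0.96  -0.281  0.   ]
 [-0.281  0.96  -0.   ]
 [-0.    -0.    -1.   ]] [ 1.55881229e-01  2.83669973e-01 -4.59847456e-02  1.24108402e+00
 -2.56120194e-05 -1.28606220e-01]
cap 0.98 ((332.75, 198.75001525878906), (57.27565002441406, 56.56854248046875), 45.0)
[[0.50329521 0.15275066 0.055     ]] [305 169] [360 228]
cap 0.72 ((140.0, 158.0), (82.0, 102.0), 90.0)
[[ 0.51679465 -0.02534329  0.055     ]] [ 89 117] [191 199]
cap 0.57 ((21.088233947753906, 247.35296630859375), (30.31694984436035, 50.44740676879883), 75.96376037597656)
[[ 0.63313357 -0.12180966  0.055     ]] [  0 230] [ 45 267]
window 0.96 ((129.33462524414062, 158.07308959960938), (55.43006134033203, 49.02753829956055), 52.12501525878906)
[[ 0.51962578 -0.0346004   0.055     ]] [102 133] [155 185]
window 0.58 ((332.5000305175781, 200.50001525878906), (33.941123962402344, 33.941123962402344), 45.0)
[[0.50493458 0.15298929 0.055     ]] [316 183] [350 218]
[[331.88629469 202.60549724]]
```

View pics/w5.png

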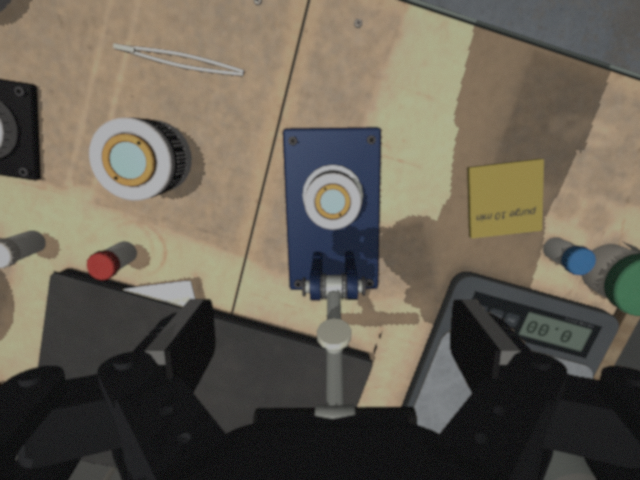

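The press cap is directly below at (332,200), window flush and lever at rest, with nothing in the way. I'll descend and grip.

```bash
python3 -m jog '[{"x":0.003,"y":0,"z":0.06,"wx":0,"wy":0,"wz":0},{"x":0.003,"y":0,"z":0.12,"wx":0,"wy":0,"wz":0},{"x":0.003,"y":0,"z":0.17,"wx":0,"wy":0,"wz":0},{"x":0.003,"y":0,"z":0.21,"wx":0,"wy":0,"wz":0},{"x":0.003,"y":0,"z":0.235,"wx":0,"wy":0,"wz":0},{"x":0.003,"y":0,"z":0.253,"wx":0,"wy":0,"wz":0},{"x":0.003,"y":0,"z":0.253,"wx":0,"wy":0,"wz":0},{"x":0.003,"y":0,"z":0.253,"wx":0,"wy":0,"wz":0}]' && python3 -m jog '[{"x":0,"y":0,"z":0,"wx":0,"wy":0,"wz":0},{"x":0,"y":0,"z":0,"wx":0,"wy":0,"wz":0},{"x":0,"y":0,"z":0,"wx":0,"wy":0,"wz":0},{"x":0,"y":0,"z":0,"wx":0,"wy":0,"wz":0},{"x":0,"y":0,"z":0,"wx":0,"wy":0,"wz":0},{"x":0,"y":0,"z":0,"wx":0,"wy":0,"wz":0}]' 0 50 && python3 -m jog '[{"x":0,"y":0,"z":-0.015,"wx":0,"wy":0,"wz":0},{"x":0,"y":0,"z":-0.03,"wx":0,"wy":0,"wz":0},{"x":0,"y":0,"z":-0.08,"wx":0,"wy":0,"wz":0},{"x":0,"y":0,"z":-0.12,"wx":0,"wy":0,"wz":0},{"x":0,"y":0,"z":-0.12,"wx":0,"wy":0,"wz":0}]'
```

```text
time_s: 14.8
ee_pos: [0.5067, 0.1531, 0.0374]
tcp_rot: [0.0, -0.143, 0.99, 0.0]
ft_force: [-0.1, -0.0, -0.2]
finger_gap: 0.0853
grip_force: 0.0
time_s: 15.55
ee_pos: [0.5067, 0.1531, 0.0378]
tcp_rot: [0.001, -0.143, 0.99, 0.0]
ft_force: [-1.6, -0.9, 8.3]
finger_gap: 0.0507
grip_force: 51.0
time_s: 16.18
ee_pos: [0.5085, 0.1534, 0.1607]
tcp_rot: [0.003, -0.143, 0.99, 0.0]
ft_force: [-0.4, 0.0, -1.3]
finger_gap: 0.0506
grip_force: 52.7
```

```bash
python3 -m jog '[{"x":0,"y":0,"z":-0.04,"wx":0,"wy":0,"wz":0},{"x":0.033,"y":-0.348,"z":-0.04,"wx":0,"wy":0,"wz":0.16},{"x":0.033,"y":-0.348,"z":-0.04,"wx":0,"wy":0,"wz":0.16},{"x":0.033,"y":-0.348,"z":-0.04,"wx":0,"wy":0,"wz":0.16},{"x":0.033,"y":-0.348,"z":-0.04,"wx":0,"wy":0,"wz":0.16},{"x":0.033,"y":-0.348,"z":-0.04,"wx":0,"wy":0,"wz":0.16},{"x":0.033,"y":-0.348,"z":-0.04,"wx":0,"wy":0,"wz":0.16},{"x":0.033,"y":-0.348,"z":-0.04,"wx":0,"wy":0,"wz":0.16},{"x":0.033,"y":-0.348,"z":-0.04,"wx":0,"wy":0,"wz":0.16},{"x":0.033,"y":-0.348,"z":-0.04,"wx":0,"wy":0,"wz":0.16}]'
python3 - <<'E'
from h import *
s=bot.observe();print(s['ee_pos'],s['finger_gap'],tooldir().round(3))
im=camera('wrist');cv2.imwrite('pics/w6.png',im[:,:,::-1])
for q in ['cell','spring_ring','cap','window']:
    for d in finder.cut_out('wrist',q)[:2]:
        p=np.argwhere(d['region'])[:,::-1];r=cv2.minAreaRect(p.astype(np.float32));print(q,d['conf'],r)
        print(onz('wrist',[r[0]],{'cell':.01,'spring_ring':.036}.get(q,.05)))
print(proj('wrist',[[.535,-.195,.0545],[.535,-.195,.028]]))
E
```

```text
time_s: 17.42
ee_pos: [0.5725, -0.1889, 0.1966]
tcp_rot: [-0.0, -0.064, 0.998, 0.0]
ft_force: [0.2, -0.4, -1.1]
finger_gap: 0.0507
grip_force: 52.8
[ 0.57253389 -0.18889112  0.19664237] 0.05071780351797073 [[-0.992 -0.127 -0.   ]
 [-0.127  0.992  0.   ]
 [ 0.     0.    -1.   ]]
spring_ring 0.64 ((325.0000305175781, 174.0), (69.29645538330078, 69.29645538330078), 45.0)
[[ 0.53740359 -0.19897002  0.036     ]]
cap 0.9 ((332.5, 324.5), (179.0, 161.0), 90.0)
[[ 0.64953376 -0.17920103  0.05      ]]
cap 0.82 ((551.810791015625, 181.05657958984375), (138.1200714111328, 107.88483428955078), 1.7899105548858643)
[[ 0.52063798 -0.04156588  0.05      ]]
window 0.92 ((333.0, 342.0), (92.0, 102.0), 90.0)
[[ 0.66444551 -0.17708223  0.05      ]]
window 0.55 ((568.300048828125, 182.89999389648438), (68.42367553710938, 71.10696411132812), 26.56505012512207)
[[ 0.52046578 -0.02996755  0.05      ]]
[[331.24400855 174.05343803]
 [331.31748948 170.34094537]]
```

View pics/w6.png

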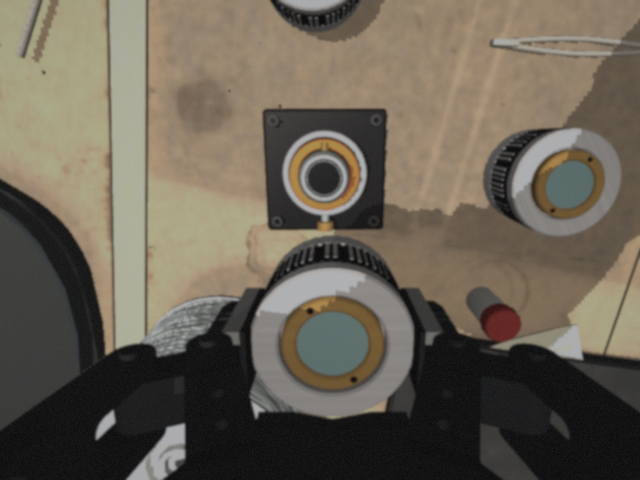

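The cell shows with its cup at (325,173) and spigot top at about (323,177). A small mark, perhaps the pin, is on the ring at (325,147). The held cap's window is at (333,342). I'll zoom in on the cell.

```bash
python3 - <<'E'
from h import *
im=camera('wrist')
c=cv2.resize(im[115:235,260:390],None,fx=5,fy=5,interpolation=cv2.INTER_CUBIC)
cv2.imwrite('pics/w7.png',c[:,:,::-1])
s=bot.observe();zc=s['ee_pos'][2]-.0218+.039
print('cap held',onz('wrist',[[333,342]],zc),s['ee_pos'])
for z in (.0545,):print('spigot',onz('wrist',[[323,177]],z))
print('cup',onz('wrist',[[325,172.5]],.028))
hsv=cv2.cvtColor(im,cv2.COLOR_RGB2HSV)
m=(hsv[:,:,2]<70).astype(np.uint8);n,l,st,ct=cv2.connectedComponentsWithStats(m);k=l[115,275];pts=np.argwhere(l==k)[:,::-1]
w=onz('wrist',pts,.01)[:,:2]*1000;r=cv2.minAreaRect(w.astype(np.float32));print('plate',r)
E
```

```text
cap held [[ 0.5706628  -0.18970266  0.2140278 ]] [ 0.57284961 -0.18975201  0.1968278 ]
spigot [[ 0.53769448 -0.20048932  0.0545    ]]
cup [[ 0.53718216 -0.19963783  0.028     ]]
plate ((589.4485473632812, -195.7689208984375), (429.7147216796875, 513.759521484375), 18.919702529907227)
```

View pics/w7.png

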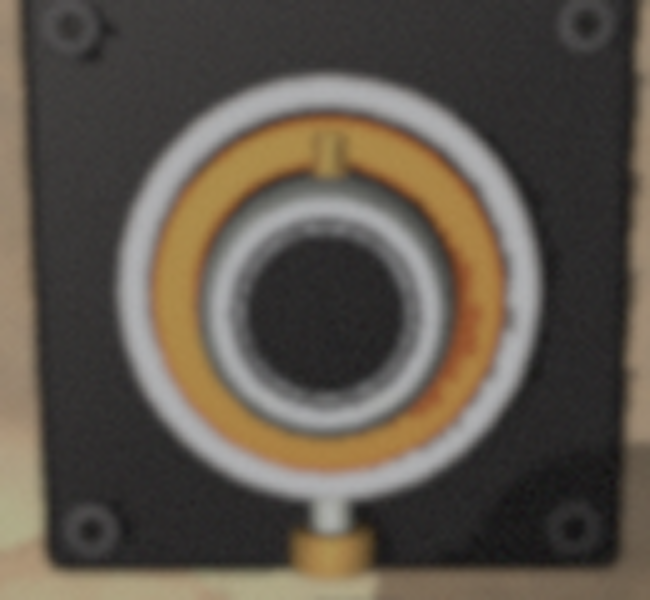

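The pin is visible on the ring at crop (331,157), opposite the clamp screw at (333,550), so it points nearly to the cell's -x. I'll move over the spigot and lower until the cap is over it, above the pin.

```bash
python3 - <<'E'
from h import *
p=onz('wrist',[[326.2,146.4]],.0405)[0];c=np.array([.5375,-.2]);d=p[:2]-c;print(p,np.degrees(np.arctan2(d[1],d[0]))%360,np.hypot(*d))
E
python3 -m jog '[{"x":0.034,"y":-0.006,"z":0,"wx":0,"wy":0,"wz":0},{"x":0.034,"y":-0.006,"z":0.05,"wx":0,"wy":0,"wz":0},{"x":0.034,"y":-0.006,"z":0.1,"wx":0,"wy":0,"wz":0},{"x":0.034,"y":-0.006,"z":0.112,"wx":0,"wy":0,"wz":0},{"x":0.034,"y":-0.006,"z":0.117,"wx":0,"wy":0,"wz":0},{"x":0.034,"y":-0.006,"z":0.122,"wx":0,"wy":0,"wz":0},{"x":0.034,"y":-0.006,"z":0.127,"wx":0,"wy":0,"wz":0},{"x":0.034,"y":-0.006,"z":0.127,"wx":0,"wy":0,"wz":0}]'
```

```text
[ 0.51770198 -0.20096898  0.0405    ] 182.8020132448251 0.019821722138421313
time_s: 18.73
ee_pos: [0.5396, -0.2001, 0.0701]
tcp_rot: [-0.0, -0.063, 0.998, 0.0]
ft_force: [-1.4, 2.7, -2.2]
finger_gap: 0.0508
grip_force: 53.1
```

```bash
python3 -m jog '[{"x":0,"y":0,"z":0.003,"wx":0,"wy":0,"wz":0},{"x":0,"y":0,"z":0.006,"wx":0,"wy":0,"wz":0},{"x":0,"y":0,"z":0.008,"wx":0,"wy":0,"wz":0},{"x":0,"y":0,"z":0.008,"wx":0,"wy":0,"wz":0},{"x":0,"y":0,"z":0.008,"wx":0,"wy":0,"wz":0}]'
```

```text
time_s: 19.35
ee_pos: [0.5393, -0.2002, 0.0614]
tcp_rot: [-0.001, -0.063, 0.998, 0.0]
ft_force: [-4.1, 3.3, -1.0]
finger_gap: 0.0506
grip_force: 53.1
```

```bash
python3 -m jog '[{"x":0,"y":0,"z":0.002,"wx":0,"wy":0,"wz":0},{"x":0,"y":0,"z":0.004,"wx":0,"wy":0,"wz":0},{"x":0,"y":0,"z":0.005,"wx":0,"wy":0,"wz":0},{"x":0,"y":0,"z":0.005,"wx":0,"wy":0,"wz":0},{"x":0,"y":0,"z":0.005,"wx":0,"wy":0,"wz":0}]'
```

```text
time_s: 19.98
ee_pos: [0.5392, -0.2002, 0.0569]
tcp_rot: [-0.0, -0.063, 0.998, 0.0]
ft_force: [-7.0, 3.3, 5.8]
finger_gap: 0.0508
grip_force: 53.8
```

```bash
python3 -m jog '[{"x":0.001,"y":0.0005,"z":0,"wx":0,"wy":0,"wz":0},{"x":0.001,"y":0.0005,"z":0.002,"wx":0,"wy":0,"wz":0},{"x":0.001,"y":0.0005,"z":0.004,"wx":0,"wy":0,"wz":0},{"x":0.001,"y":0.0005,"z":0.004,"wx":0,"wy":0,"wz":0},{"x":0.001,"y":0.0005,"z":0.004,"wx":0,"wy":0,"wz":0}]'
```

```text
time_s: 20.6
ee_pos: [0.5391, -0.2002, 0.0533]
tcp_rot: [0.0, -0.063, 0.998, -0.0]
ft_force: [-4.5, 3.3, 6.6]
finger_gap: 0.0506
grip_force: 53.8
```

```bash
python3 -m jog '[{"x":0.0005,"y":0.0005,"z":0.002,"wx":0,"wy":0,"wz":0},{"x":0.0005,"y":0.0005,"z":0.004,"wx":0,"wy":0,"wz":0},{"x":0.0005,"y":0.0005,"z":0.005,"wx":0,"wy":0,"wz":0},{"x":0.0005,"y":0.0005,"z":0.005,"wx":0,"wy":0,"wz":0},{"x":0.0005,"y":0.0005,"z":0.005,"wx":0,"wy":0,"wz":0}]'
python3 - <<'E'
from h import *
s=bot.observe();print(s['ft_force'],s['moment'])
im=camera('scene');a=cv2.resize(im[270:390,380:500],None,fx=4,fy=4,interpolation=cv2.INTER_CUBIC)
b=cv2.resize(camera('wrist')[200:440,200:460],None,fx=1.2,fy=2)
cv2.imwrite('pics/f1.png',np.hstack([a,b])[:,:,::-1])
E
```

```text
time_s: 21.22
ee_pos: [0.5393, -0.2002, 0.0514]
tcp_rot: [0.002, -0.063, 0.998, -0.001]
ft_force: [-13.2, 6.8, 41.1]
finger_gap: 0.0504
grip_force: 57.1
[-13.17752297   6.772835    41.0645851 ] [ 1.70720106  2.9228271  -0.16859732]
```

View pics/f1.png

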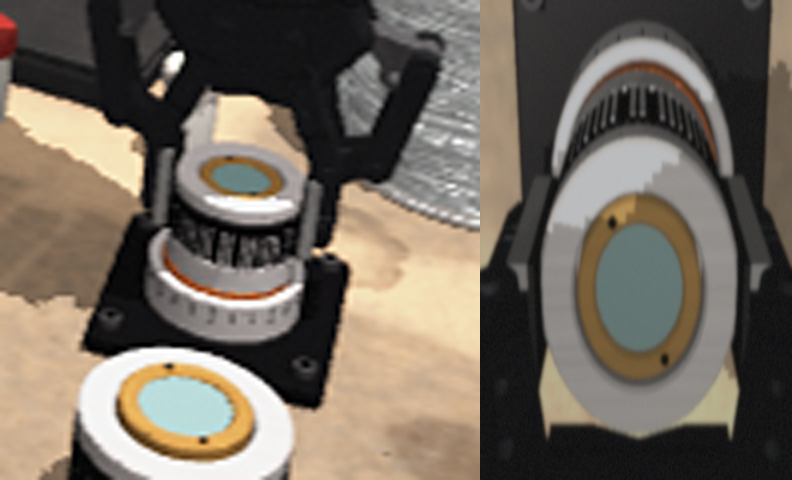

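The cap sits inside the cup against the ring, with the pads clear of the rim. The hard stop came at TCP z 51.4 mm, where home was expected. I'll ease the excess push a little and check that it holds.

```bash
python3 -m jog '[{"x":0.0005,"y":-0.0005,"z":-0.001,"wx":0,"wy":0,"wz":0},{"x":0.0005,"y":-0.0005,"z":-0.001,"wx":0,"wy":0,"wz":0},{"x":0.0005,"y":-0.0005,"z":-0.001,"wx":0,"wy":0,"wz":0},{"x":0.0005,"y":-0.0005,"z":-0.001,"wx":0,"wy":0,"wz":0}]'
```

```text
time_s: 21.82
ee_pos: [0.5391, -0.2003, 0.0515]
tcp_rot: [0.002, -0.063, 0.998, -0.0]
ft_force: [-8.1, 8.3, 29.7]
finger_gap: 0.0504
grip_force: 56.0
```

```bash
python3 -c "
from plant import bot
print(bot.sign_off())"
```

```text
the job is handed in; nothing more can be done
None
```

I handed the job in at about 22 s; no verdict came back. The window is seated, the lever was eased back to rest, and the cap sits at its expected home height on the cell, still gripped and held down with about 30 N.

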